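# Put the eye loupe away in its sliding-lid case

### The job

The eye loupe collects grit on the bench: put it away in the wooden case with the sliding cover. Slide the cover back by its bar, set the loupe down upright inside without dropping it, and slide the cover fully shut again.

Things in the scene. Friction and masses are not known exactly. Their poses are not given: they have to be found in the camera images.
- loupe: The eye loupe: a short black tube, 37 mm across, 22 mm high, standing upright; origin at the centre of its foot. Pinch it from above across its outside. It stands right of the case, in a row along world x with a narrower black ring (a ferrule, 23 mm across, 22 mm high) and a wooden handle blank, neither wanted. Fingers closing along world y have room beside it.
- case_floor (a point): Centre of the inner floor, 6 mm above the bench, of the fixed dark wooden case. z up, y the way the cover opens, x across. Outside 120 (x) by 150 (y) by 46 mm high; inside 102 by 132 mm. Above the inner floor: cover's underside 30 mm, end wall at +y 29 mm, other walls 40 mm. Cover fully open: clear from y = -66 to +39 mm over the full width, middle at y = -13 mm.
- case_cover (a joint): How far the flat wooden cover is slid back, in m: 0 shut, 0.105 fully open, a stop at each end. It may start up to 0.02 open. It slides level towards +y of the case, stays where it is left and needs about 2 N.
- cover_bar (a point): Centre of the grip bar on top of the cover near its +y end, moving with it; axes as the case. 60 mm long (x), 14 mm thick (y), 22 mm high: from the cover's top face, 42 mm above the bench, to 64 mm above the bench. Pinch it from above across its 14 mm, then push or pull along y. The case's side lips stand 4 mm above the cover's top face.

How it is judged:
By the outcome, as a careful person would: the job done as asked, in the order asked, and still so for the second after the job is handed in, with the robot touching nothing.
It also fails if it takes over 58 s, if anything falls off the work surface, if the arm or the gripper's body presses on something with over 40 N, if the wrist force passes 120 N, or if a joint passes its speed limit or range.

### The arm

A 7-joint arm with a two-finger parallel gripper is mounted at the origin on a cart in front of the work surface, level with it; the furniture and walls round the work are solid. World frame = base frame: x ahead of the robot, y to its left, z up, the work surface at z = 0. Lengths are in mm, angles in rad, forces in N, time in s.
With the tool pointing down it reaches from about 400 to 875 mm from the base axis. Payload 4.4 kg.
Tool frame: the origin (TCP) lies midway between the tips of the shut fingers; the grasp point (between the pads) lies 19 mm behind it; z points along the fingers, y is the line along which they close (so a half turn about z gives the same grasp; the last joint's range is limited). The gripper opens to 85 mm and grips with 20 to 120 N. Pads are 22 mm wide; open, the fingers measure 114 mm over their backs; the gripper's body (76 mm by 85 mm) begins 54 mm behind the grasp point. The pads swing forward as they close: fully open they stand 13 mm farther back than shut.
Start: joints at [-1.332, 0.628, 0.038, 1.517, -0.027, 0.996, -0.02], TCP at [195.042, 620.061, 231.313] pointing down, gripper open.
Joint ranges: [-3.06, 3.06], [-0.37, 2.12], [-1.25, 1.32], [0.18, 2.47], [-1.1, 4.24], [0.23, 1.98], [-2.94, 2.94]. Speed limits (rad/s): [2.57, 2.57, 3.14, 3.14, 3.14, 3.14, 3.14].

### API

Orientations are given as [roll, pitch, yaw] about the fixed x, y, z axes, in that order (R = Rz(yaw) Ry(pitch) Rx(roll)).
In Python, from cell import telemetry, eyes, ctrl, finder gives the robot as it stands.
- The arm moves only by the tool move_arm, never from a script. Its argument "steps" is a list of rows, each a list of 7 numbers: the turn, a rotation vector about the world's x, y, z in degrees, then the shift along the world's x, y, z in m, then the finger opening in m, from 0 to 0.0854. A call has 1 to 5 rows; each row shifts and turns the commanded pose from where the row before left it; what a row does not reach is not made up. A row lasts 1/10 s, in which the tool goes at most 50 mm and 8.59 degrees, less where a joint would pass 70% of its speed; a pose out of reach is approached as far as the arm can. A call with a gripper value outside its range is refused whole. The fingers move at their own pace and stop on an object; the grip force is fixed at half the most. Time passes only in rows, so rows that do not move let the fingers close. It gives the time, the measured TCP pose, the force, the opening and the grip force at its end, in the units of the state.
- telemetry.read_state(): the state, without advancing time (a new reading comes with each control period).
- eyes.get_image(name): name is "scene" or "top" or "wrist"; returns (picture, depth): 400x640x3 uint8, blue, green, red; 400x640 float32, mm along the optical axis (not along the pixel's ray), 0 where there is no reading.
- eyes.calibration(name): a dict with "fx", "fy", "cx", "cy" (pixels), "position" and "attitude" of the camera in the world. Camera axes: x right, y down, z forward; pixel columns grow to the right and rows downward; lengths in mm; the calibration is good to about 2 mm. A picture is of the moment at which its call begins: read the wrist's pose just before it. calibration takes no time and is no camera call; for the wrist camera it gives the pose at the moment of the call.
- ctrl.finish_job(): hands the job in; it is judged then, once.
Trained networks look in the newest picture that a camera, given by its name, has taken for a name from the list of things; names that differ only in an ending like _2 or _b are one class to them, and where a whole thing is asked for, a point or a joint stands for the part that bears it (a point fixed in the world has none). Each returns a list of dicts, best first, with "confidence" (0 to 1); they miss things now and then, are a little off and sometimes report something else, mostly with a low value. They report only what shows in the picture. A call takes as long as a camera call.
- finder.boxes_of(camera, name): "location" ([x, y, z] in mm, in the coordinates of the camera as it stood for that picture, good to about 4 mm: the middle of the surface that is visible of it).
- finder.cut_out(camera, name): "mask" (400x640 bool, what is visible of it).
- finder.pinpoint(camera, name): "location" ([x, y, z] in mm, in the coordinates of the camera as it stood for that picture, good to about 4 mm: a listed point, or the origin of a listed thing).
The state is a dict: "clock": time; "qpos": joint angles; "qd": joint speeds; "tau": joint torques, N m; "eef_pos": TCP position; "tool_rot": TCP orientation; "force": force on the tool from outside, world axes, zero at the start; "torque": the same for the moment, N m; "width": finger opening in mm; "gripper_force": force on a finger pad.
Only numpy, scipy, OpenCV 4.12 (cv2) and the standard library are available. Lean on these libraries where they do the work, as an engineer would, in place of code of your own. Each camera call takes 0.05 s, during which the arm holds its last target. There are 200 camera calls.

## Working session

There is one attempt and no reset: what is moved stays moved. The work goes in short steps, Python scripts to look and compute and a tool call to move; the robot and the scene stay as the last step left them, time stands still between calls to the robot, and variables do not carry over. Pictures are saved under pics/ and viewed, at most 10 in all, crops included, and the job is handed in when it is done.

Besides the shell and the picture viewer there is one more tool, called in YAML: its name, and indented under it one key for each argument. move_arm: Moves the arm, as the interface text tells. Its arguments: {"type":"object","properties":{"steps":{"type":"array"}},"required":["steps"]}

```bash
mkdir -p pics; cat > h.py <<'E'
import numpy as np, cv2
from scipy.spatial.transform import Rotation as R
from cell import telemetry, eyes, ctrl, finder
def cal(n):
    c=eyes.calibration(n); a=np.array(c["attitude"],float)
    Rm=a if a.shape==(3,3) else R.from_euler('xyz',a).as_matrix()
    return c,Rm,np.array(c["position"],float)
def tow(n,p):
    c,Rm,t=cal(n); return Rm@np.array(p)+t
def cloud(n,d):
    c,Rm,t=cal(n); v,u=np.mgrid[:400,:640]
    P=np.stack([(u-c["cx"])/c["fx"]*d,(v-c["cy"])/c["fy"]*d,d],-1)
    return P@Rm.T+t
E
python3 - <<'E'
from h import *
print(telemetry.read_state())
for n in("top","scene"):
    print(eyes.calibration(n))
    p,d=eyes.get_image(n); cv2.imwrite(f"pics/{n}0.png",p)
    W=cloud(n,d)
    for o in("loupe","case_floor","cover_bar"):
        for r in finder.pinpoint(n,o)[:3]: print(n,o,round(r["confidence"],2),tow(n,r["location"]).round(1))
    for o in("loupe","case_cover","cover_bar"):
        for r in finder.cut_out(n,o)[:2]:
            m=r["mask"]&(d>0); q=W[m]; print(n,'mask',o,round(r["confidence"],2),m.sum(),np.percentile(q,[2,50,98],axis=0).round(0).tolist(), cv2.minAreaRect(q[:,:2].astype(np.float32)))
E
```

```text
{'clock': 0.0, 'qpos': array([-1.33182758,  0.62930617,  0.03840734,  1.51839223, -0.02704299,
        0.99631408, -0.0200094 ]), 'qd': array([ 0.00144666, -0.00015553, -0.00085259,  0.00033322, -0.00026903,
       -0.00105596,  0.00103551]), 'tau': array([ 1.01006113e-03, -5.63420033e+01,  1.22621711e+00, -1.93437445e+01,
        1.10375573e-02,  1.06060159e-02,  7.55806980e-06]), 'eef_pos': array([194.79632662, 619.45268789, 230.40660364]), 'tool_rot': array([-3.13968887e+00, -3.26694224e-05,  2.83681854e+00]), 'force': array([0.01207192, 0.14373575, 0.56549094]), 'torque': array([-0.02113493, -0.02531295, -0.00865421]), 'gripper_force': 0.0, 'width': 85.48834516599992}
{'fx': 416.3875641857755, 'fy': 416.3875641857755, 'cx': 321.92083820426535, 'cy': 200.10972692291878, 'position': array([397.96774081, -30.40915164, 900.15192022]), 'attitude': array([-3.05719327,  0.01528916, -1.56839976])}
top loupe 0.55 [ 5.503e+02 -1.249e+02 -1.000e-01]
top cover_bar 0.97 [466.  108.6  53.1]
top mask loupe 0.59 28 [[553.0, -140.0, 6.0], [561.0, -131.0, 17.0], [563.0, -114.0, 23.0]] ((558.898437
[... 717 characters left out ...]
 0.53 [ 545.2 -121.9    1.4]
scene case_floor 0.8 [482.9  41.3   3.4]
scene cover_bar 0.86 [467.  112.   53.4]
scene mask loupe 0.55 230 [[526.0, -145.0, 1.0], [540.0, -128.0, 13.0], [561.0, -110.0, 21.0]] ((544.2576904296875, -127.21949768066406), (36.4990234375, 36.15459060668945), 3.075105905532837)
scene mask case_cover 0.71 1113 [[426.0, -7.0, 39.0], [474.0, 61.0, 41.0], [530.0, 116.0, 63.0]] ((488.50714111328125, 108.27021789550781), (259.2641906738281, 136.96115112304688), 79.25521087646484)
scene mask cover_bar 0.82 1185 [[425.0, -11.0, 38.0], [474.0, 59.0, 41.0], [533.0, 115.0, 63.0]] ((512.96142578125, 88.85195922851562), (187.43154907226562, 181.0853729248047), 16.979507446289062)
```

View pics/top0.png

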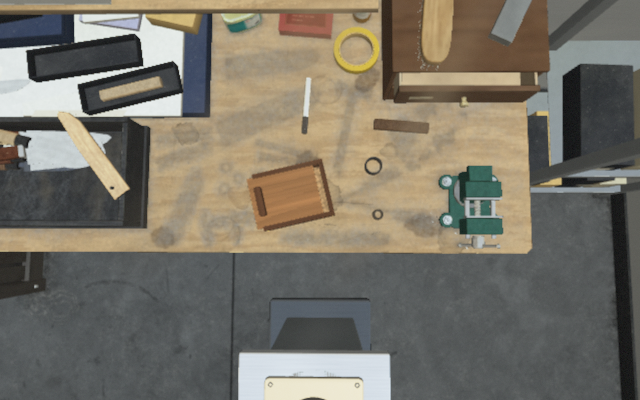

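View pics/scene0.png

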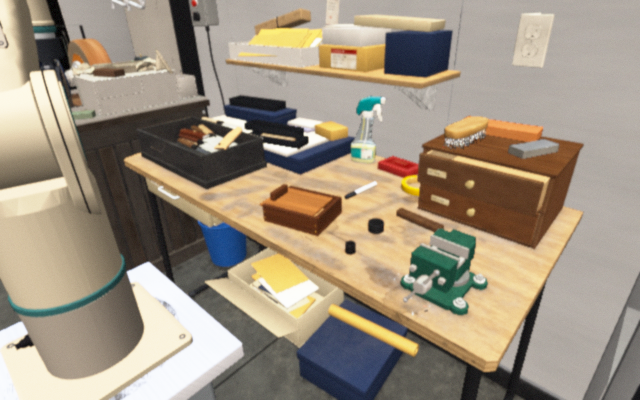

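```bash
python3 - <<'E'
from h import *
for n in("top","scene"):
    p,d=eyes.get_image(n); W=cloud(n,d)
    x,y,z=W[...,0],W[...,1],W[...,2]; v=d>0
    for nm,lo,hi,b in(("bar",56,70,(400,560,60,170)),("rim",43.5,50,(380,580,-50,160)),("cover",39,43.2,(400,560,-30,150)),("loupe",16,27,(510,600,-170,-90)),("row",10,35,(350,700,-220,-70))):
        m=v&(z>lo)&(z<hi)&(x>b[0])&(x<b[1])&(y>b[2])&(y<b[3])
        if m.sum()<6: continue
        q=W[m]; print(n,nm,m.sum(),q.min(0).round(),q.max(0).round(),q.mean(0).round(1),cv2.minAreaRect(q[:,:2].astype(np.float32)))
        if nm=="row":
            k,l,s,c=cv2.connectedComponentsWithStats(m.astype(np.uint8))
            for i in range(1,k):
                if s[i,4]>5: r=W[l==i]; print('  ',s[i],r.min(0).round(),r.max(0).round(),c[i].round())
E
```

```text
top bar 215 [437.  98.  56.] [496. 123.  68.] [466.2 109.6  63.2] ((466.45465087890625, 109.88886260986328), (59.53257369995117, 14.285679817199707), 13.340099334716797)
top rim 1326 [409. -42.  44.] [556. 139.  50.] [483.6  39.6  45.4] ((480.470947265625, 50.133338928222656), (120.25625610351562, 161.97047424316406), 13.090130805969238)
top cover 2391 [409. -30.  39.] [550. 142.  43.] [478.1  56.6  41.6] ((480.2803649902344, 51.382057189941406), (120.03096771240234, 161.2664337158203), 13.229081153869629)
top loupe 81 [ 528. -143.   17.] [ 565. -108.   25.] [ 546.9 -125.8   21.6] ((546.4774169921875, -125.37456512451172), (34.244693756103516, 36.34664535522461), 88.59834289550781)
top row 665 [ 432. -219.   10.] [ 699. -107.   35.] [ 609.3 -161.9   18.9] ((564.2144165039062, -147.76806640625), (94.66072082519531, 258.8055114746094), 69.47986602783203)
   [382  95  12   5  40] [ 693. -169.   11.] [ 699. -147.   35.] [388.  97.]
   [373 119  44  14 472] [ 621. -219.   10.] [ 649. -127.   24.] [395. 125.]
   [364 157  18  18 100] [ 528. -143.   10.] [ 565. -107.   25.] [373. 165.]
   [
[... 553 characters left out ...]
6231689453), 13.618260383605957)
scene loupe 83 [ 525. -145.   16.] [ 564. -109.   22.] [ 543.3 -126.7   19.1] ((544.7218017578125, -126.25492095947266), (36.91023254394531, 33.94478988647461), 35.91109848022461)
scene row 735 [ 429. -220.   10.] [ 697. -109.   35.] [ 611.1 -164.8   18.6] ((565.5806274414062, -160.20614624023438), (91.85157012939453, 277.64141845703125), 77.09675598144531)
   [418 197  28  18 252] [ 690. -220.   10.] [ 697. -147.   35.] [431. 205.]
   [396 208  37  19 250] [ 618. -220.   10.] [ 648. -129.   19.] [414. 217.]
   [368 218  16  13 146] [ 525. -145.   10.] [ 564. -109.   22.] [376. 224.]
   [345 241  11  10  87] [ 429. -147.   10.] [ 451. -126.   22.] [350. 245.]
```

The case sits near (285,195) in the top view, with its bar at (260,202) and the cover slightly open. The loupe is the larger ring at (373,165), the ferrule is at (377,214), and the handle blank is at (400,126). In the scene view the loupe is at (376,225). The masks agree with the pictures, so I'm moving over the bar.

move_arm:
  steps:
    - [0,0,2.6,0.022,-0.042,0,0.085]
    - [0,0,2.6,0.022,-0.042,0,0.085]
    - [0,0,2.6,0.022,-0.042,0,0.085]
    - [0,0,2.6,0.022,-0.042,0,0.085]
    - [0,0,2.6,0.022,-0.042,0,0.085]

```text
clock: 1.3
eef_pos: [305.8, 408.4, 231.5]
tool_rot: [3.141, 0.001, 3.066]
force: [1.5, -0.5, -0.7]
width: 84.9
gripper_force: 0.0
```

move_arm:
  steps:
    - [0,0,2.6,0.022,-0.042,0,0.085]
    - [0,0,2.6,0.022,-0.042,0,0.085]
    - [0,0,2.6,0.022,-0.042,0,0.085]
    - [0,0,2.6,0.022,-0.042,0,0.085]
    - [0,0,2.6,0.022,-0.042,0,0.085]

```text
clock: 1.8
eef_pos: [415.9, 198.4, 231.7]
tool_rot: [3.141, 0.001, -2.991]
force: [1.5, 0.8, -0.3]
width: 85.2
gripper_force: 0.0
```

move_arm:
  steps:
    - [0,0,2.35,0.025,-0.04,0,0.085]
    - [0,0,2.35,0.025,-0.04,0,0.085]
    - [0,0,0,0,-0.009,-0.04,0.085]
    - [0,0,0,0,0,-0.03,0.085]
    - [0,0,0,0,0,0,0.085]

```text
clock: 2.3
eef_pos: [462.7, 109.6, 158.6]
tool_rot: [-3.141, -0.007, -2.912]
force: [-0.2, -0.1, 0.7]
width: 84.9
gripper_force: 0.0
```

```bash
python3 - <<'E'
from h import *
s=telemetry.read_state(); print(s["eef_pos"],s["tool_rot"])
p,d=eyes.get_image("wrist"); cv2.imwrite("pics/w1.png",p); W=cloud("wrist",d)
for o in("cover_bar","case_floor"):
    for r in finder.pinpoint("wrist",o)[:2]: print(o,round(r["confidence"],2),tow("wrist",r["location"]).round(1))
x,y,z=W[...,0],W[...,1],W[...,2]
m=(d>0)&(z>58)&(z<70)&(x>400)&(x<560)&(y>60)&(y<170)
q=W[m]; print(m.sum(),q.min(0),q.max(0),cv2.minAreaRect(q[:,:2].astype(np.float32)))
E
```

```text
[462.66268346 109.64060301 158.5882301 ] [-3.14120793 -0.00712563 -2.91207476]
cover_bar 0.68 [468.4 111.7  55.2]
cover_bar 0.67 [ 546.6 -124.1    5.2]
1314 [436.30456898  98.04743905  59.02377456] [495.51192009 123.46905267  66.95175175] ((466.07305908203125, 110.48240661621094), (59.452178955078125, 13.547050476074219), 13.560925483703613)
```

View pics/w1.png

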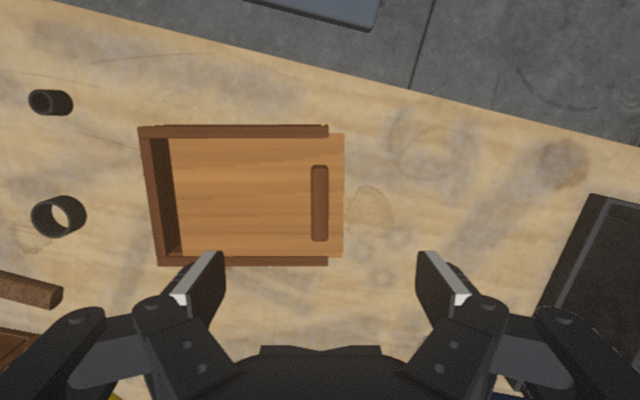

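The wrist view shows the bar at (319,203), level between the fingers, with the cover slightly open. The wrist's bar measurement agrees with the earlier ones, so I'm descending to pinch it.

move_arm:
  steps:
    - [0,0,0,0.0035,0.0005,-0.045,0.085]
    - [0,0,0,0,0,-0.045,0.085]
    - [0,0,0,0,0,-0.022,0.05]
    - [0,0,0,0,0,0,0.0]
    - [0,0,0,0,0,0,0.0]

```text
clock: 2.95
eef_pos: [469.7, 112.4, 50.7]
tool_rot: [3.141, 0.002, -2.91]
force: [0.1, 0.4, 0.6]
width: 43.2
gripper_force: 0.0
```

move_arm:
  steps:
    - [0,0,0,0,0,0,0.0]
    - [0,0,0,0,0,0,0.0]
    - [0,0,0,0,0,0,0.0]
    - [0,0,0,0,0,0,0.0]
    - [0,0,0,0,0,0,0.0]

```text
clock: 3.45
eef_pos: [470.0, 111.9, 51.3]
tool_rot: [3.141, 0.004, -2.911]
force: [-0.3, 0.6, 7.8]
width: 12.0
gripper_force: 59.5
```

move_arm:
  steps:
    - [0,0,0,-0.0023,0.0097,0,0.0]
    - [0,0,0,-0.0046,0.0195,0,0.0]
    - [0,0,0,-0.0046,0.0195,0,0.0]
    - [0,0,0,-0.0046,0.0195,0,0.0]
    - [0,0,0,-0.0023,0.0097,0,0.0]

```text
clock: 3.95
eef_pos: [451.3, 191.4, 51.3]
tool_rot: [3.141, 0.004, -2.909]
force: [1.2, -1.9, 7.7]
width: 12.0
gripper_force: 59.4
```

move_arm:
  steps:
    - [0,0,0,-0.0012,0.0049,0,0.0]
    - [0,0,0,-0.0012,0.0049,0,0.0]
    - [0,0,0,0,0,0,0.0]
    - [0,0,0,0,0,0,0.0]

```text
clock: 4.35
eef_pos: [449.1, 200.5, 51.3]
tool_rot: [3.14, 0.004, -2.91]
force: [-0.5, 0.9, 7.4]
width: 12.3
gripper_force: 59.5
```

move_arm:
  steps:
    - [0,0,0,-0.0007,0.0029,0,0.0]
    - [0,0,0,-0.0007,0.0029,0,0.0]
    - [0,0,0,0,0,0,0.0]

```text
clock: 4.65
eef_pos: [449.1, 200.8, 51.3]
tool_rot: [-3.137, 0.003, -2.914]
force: [3.9, -10.4, 8.2]
width: 12.4
gripper_force: 59.7
```

move_arm:
  steps:
    - [0,0,0,-0.0007,0.0029,0,0.0]
    - [0,0,0,-0.0007,0.0029,0,0.0]
    - [0,0,0,0,0,0,0.0]

```text
clock: 4.95
eef_pos: [449.0, 201.0, 51.2]
tool_rot: [-3.131, 0.002, -2.919]
force: [7.5, -22.5, 9.2]
width: 12.2
gripper_force: 59.9
```

move_arm:
  steps:
    - [0,0,0,0.0013,-0.0055,0,0.0]
    - [0,0,0,0.0013,-0.0055,0,0.0]
    - [0,0,0,0,0,0,0.06]
    - [0,0,0,0,0,0,0.06]
    - [0,0,0,0,0,0,0.06]

```text
clock: 5.45
eef_pos: [447.6, 200.4, 49.7]
tool_rot: [3.141, 0.001, -2.91]
force: [0.0, 0.1, -0.6]
width: 55.3
gripper_force: 0.0
```

move_arm:
  steps:
    - [0,0,0,0,0,0.04,0.06]
    - [0,0,0,0,0,0.04,0.085]
    - [0,0,0,0,0,0.04,0.085]
    - [0,0,-2.6,0.012,-0.04,0.0,0.085]
    - [0,0,-2.6,0.012,-0.04,0.0,0.085]

```text
clock: 5.95
eef_pos: [472.4, 121.0, 170.9]
tool_rot: [3.14, 0.004, -2.998]
force: [-0.5, -0.2, 0.0]
width: 84.8
gripper_force: 0.0
```

move_arm:
  steps:
    - [0,0,-2.6,0.012,-0.04,0,0.085]
    - [0,0,-2.6,0.012,-0.04,0,0.085]
    - [0,0,-2.6,0.012,-0.04,0.0,0.085]
    - [0,0,0,0.012,-0.04,0.0,0.085]
    - [0,0,0,0.012,-0.04,0.0,0.085]

```text
clock: 6.45
eef_pos: [531.7, -81.2, 169.3]
tool_rot: [3.141, -0.0, -3.137]
force: [0.6, 0.1, -0.6]
width: 84.9
gripper_force: 0.0
```

```bash
python3 - <<'E'
from h import *
s=telemetry.read_state(); print(s["eef_pos"],s["tool_rot"])
a=np.radians(13.3); X=np.array([np.cos(a),np.sin(a)]); Y=np.array([-np.sin(a),np.cos(a)])
for n in("top","wrist","scene"):
    p,d=eyes.get_image(n); cv2.imwrite(f"pics/{n}2.png",p); W=cloud(n,d)
    for o in("loupe","case_floor","cover_bar"):
        for r in finder.pinpoint(n,o)[:1]: print(n,o,round(r["confidence"],2),tow(n,r["location"]).round(1))
    x,y,z=W[...,0],W[...,1],W[...,2]; v=d>0
    m=v&(z>16)&(z<27)&(x>510)&(x<600)&(y>-170)&(y<-90)
    if m.sum()>10: print(n,"loupe",m.sum(),W[m].min(0).round(1),W[m].max(0).round(1),cv2.minEnclosingCircle(W[m][:,:2].astype(np.float32)))
    m=v&(z>0)&(z<16)&(x>430)&(x<530)&(y>-10)&(y<100)
    q=W[m][:,:2]-[481.5,44]
    if m.sum()>50: print(n,"floor",m.sum(),np.median(z[m]),np.percentile(q@X,[1,99]).round(1),np.percentile(q@Y,[1,99]).round(1))
    m=v&(z>43.5)&(z<50)&(x>400)&(x<570)&(y>-60)&(y<130)
    q=W[m][:,:2]-[481.5,44]
    if m.sum()>50: print(n,"rim",m.sum(),np.percentile(q@X,[1,99]).round(1),np.percentile(q@Y,[.5,99]).round(1))
E
```

```text
[531.73030891 -81.20682777 169.28882854] [ 3.14125986e+00 -2.77546820e-04 -3.13669206e+00]
top case_floor 0.69 [484.8  41.2   6.5]
top cover_bar 0.63 [446.8 195.8  52.4]
top floor 1875 6.438690333537011 [-47.   50.3] [-56.2  39.8]
top rim 750 [-59.2  60.1] [-73.9  90.3]
wrist loupe 0.77 [ 541.6 -123.3    2.1]
wrist case_floor 0.83 [481.5  43.7   5.8]
wrist loupe 436 [ 527.4 -142.1   16.1] [ 563.9 -105.8   23.1] ((545.6243896484375, -124.11207580566406), 18.563491821289062)
wrist floor 12142 5.537996138182706 [-50.4  49.8] [-53.9  54.1]
wrist rim 5533 [-60.9  58.3] [-73.4  73.7]
scene loupe 0.54 [ 545.2 -125.8    1.7]
scene case_floor 0.57 [481.1  43.4   5.2]
scene cover_bar 0.66 [444.1 195.1  51.7]
scene loupe 84 [ 525.8 -145.5   16. ] [ 562.6 -109.9   21.8] ((544.5570068359375, -127.37187194824219), 19.538938522338867)
scene floor 332 5.280436158879667 [-61.2  51.2] [-38.1  51.7]
scene rim 321 [-63.5  57.1] [-76.   70.4]
```

View pics/wrist2.png

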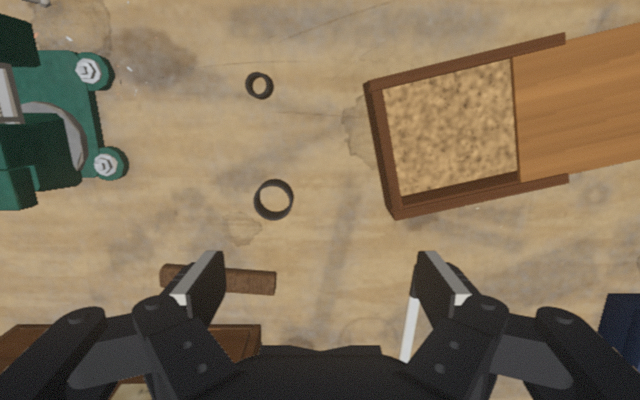

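The cover is fully open and the case is empty. The loupe is the larger ring at (274,199) and the ferrule is at (259,85). Next, the loupe.

move_arm:
  steps:
    - [0,0,0,0.012,-0.04,0,0.085]
    - [0,0,0,0,0,-0.045,0.085]
    - [0,0,0,0,0,-0.045,0.085]
    - [0,0,0,0,0,-0.03,0.085]
    - [0,0,0,0,0,0,0.085]

```text
clock: 7.55
eef_pos: [540.3, -119.1, 45.6]
tool_rot: [3.14, -0.008, -3.137]
force: [-0.9, 0.6, 0.2]
width: 85.0
gripper_force: 0.0
```

move_arm:
  steps:
    - [0,0,0,0.003,-0.005,-0.02,0.085]
    - [0,0,0,0,0,-0.018,0.085]
    - [0,0,0,0,0,0,0.085]
    - [0,0,0,0,0,0,0.085]

```text
clock: 7.95
eef_pos: [547.3, -125.0, 12.7]
tool_rot: [-3.141, 0.001, -3.137]
force: [0.4, -1.1, -0.7]
width: 84.9
gripper_force: 0.0
```

move_arm:
  steps:
    - [0,0,0,-0.002,0,-0.007,0.05]
    - [0,0,0,0,0,0,0.05]
    - [0,0,0,0,0,0,0.05]
    - [0,0,0,0,0,0,0.0]
    - [0,0,0,0,0,0,0.0]

```text
clock: 8.45
eef_pos: [544.8, -125.2, 5.1]
tool_rot: [-3.141, 0.001, -3.138]
force: [-1.3, -0.7, 5.1]
width: 34.2
gripper_force: 59.6
```

move_arm:
  steps:
    - [0,0,0,0,0,0,0.0]
    - [0,0,0,0,0,0,0.0]
    - [0,0,0,0,0,0,0.0]

```text
clock: 8.75
eef_pos: [544.8, -125.2, 5.1]
tool_rot: [-3.141, 0.001, -3.138]
force: [-1.5, 0.1, 4.9]
width: 34.4
gripper_force: 59.5
```

move_arm:
  steps:
    - [0,0,0,0,0,0.02,0.0]
    - [0,0,0,0,0,0.04,0.0]
    - [0,0,0,0,0,0.04,0.0]
    - [0,0,3.25,-0.015,0.039,0,0.0]
    - [0,0,3.25,-0.015,0.039,0,0.0]

```text
clock: 9.25
eef_pos: [515.7, -47.6, 106.0]
tool_rot: [-3.14, 0.004, -3.025]
force: [-0.6, 1.6, -1.1]
width: 34.3
gripper_force: 60.1
```

move_arm:
  steps:
    - [0,0,3.25,-0.015,0.039,0,0.0]
    - [0,0,3.25,-0.015,0.039,0,0.0]
    - [0,0,0,0,0,0,0.0]
    - [0,0,0,0,0,0,0.0]
    - [0,0,0,0,0,0,0.0]

```text
clock: 9.75
eef_pos: [485.2, 29.6, 104.5]
tool_rot: [-3.141, 0.001, -2.912]
force: [0.4, 1.0, -0.1]
width: 34.0
gripper_force: 60.1
```

```bash
python3 - <<'E'
from h import *
s=telemetry.read_state(); print(s["eef_pos"],s["tool_rot"],s["width"],s["force"])
p,d=eyes.get_image("scene"); cv2.imwrite("pics/s3.png",cv2.resize(p[130:310,200:480],None,fx=2.5,fy=2.5))
E
```

```text
[485.18304927  29.635971   104.48229075] [-3.14059771e+00  6.13125005e-04 -2.91240979e+00] 33.97189627099222 [ 0.3517156   0.99766678 -0.09269147]
```

View pics/s3.png

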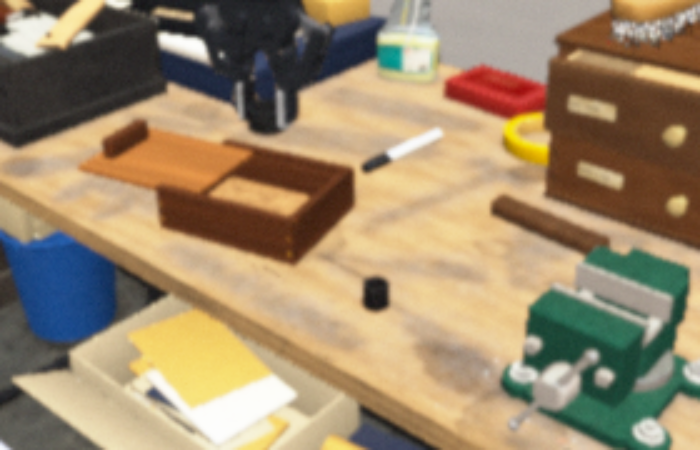

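The loupe is held upright at crop (268,112), the ferrule is still on the bench, and the case is open. Lowering it now.

move_arm:
  steps:
    - [0,0,0,0,0.001,-0.04,0.0]
    - [0,0,0,0,0,-0.035,0.0]
    - [0,0,0,0,0,-0.013,0.0]
    - [0,0,0,0,0,0,0.0]
    - [0,0,0,0,0,0,0.0]

```text
clock: 10.3
eef_pos: [485.1, 31.2, 16.9]
tool_rot: [-3.141, 0.001, -2.912]
force: [1.2, 0.0, 0.9]
width: 34.5
gripper_force: 60.1
```

move_arm:
  steps:
    - [0,0,0,0,0,-0.002,0.0]
    - [0,0,0,0,0,-0.001,0.0]
    - [0,0,0,0,0,0,0.0]
    - [0,0,0,0,0,0,0.0]

```text
clock: 10.7
eef_pos: [484.9, 31.9, 13.8]
tool_rot: [-3.142, 0.001, -2.911]
force: [-0.3, 1.2, -0.7]
width: 34.2
gripper_force: 60.1
```

move_arm:
  steps:
    - [0,0,0,0,0,-0.001,0.0]
    - [0,0,0,0,0,-0.001,0.0]
    - [0,0,0,0,0,0,0.0]
    - [0,0,0,0,0,0,0.0]

```text
clock: 11.1
eef_pos: [484.5, 31.8, 11.2]
tool_rot: [3.142, -0.0, -2.911]
force: [-0.1, 0.4, -0.1]
width: 34.0
gripper_force: 60.1
```

move_arm:
  steps:
    - [0,0,0,0,0,-0.001,0.0]
    - [0,0,0,0,0,0,0.0]
    - [0,0,0,0,0,0,0.0]

```text
clock: 11.4
eef_pos: [484.5, 31.9, 11.0]
tool_rot: [-3.142, 0.0, -2.911]
force: [-1.9, 0.3, 9.9]
width: 34.3
gripper_force: 61.1
```

move_arm:
  steps:
    - [0,0,0,0,0,0,0.04]
    - [0,0,0,0,0,0,0.045]
    - [0,0,0,0,0,0,0.055]
    - [0,0,0,0,0,0,0.055]
    - [0,0,0,0,0,0,0.055]

```text
clock: 11.9
eef_pos: [484.5, 31.8, 10.2]
tool_rot: [3.142, -0.0, -2.911]
force: [-0.5, 0.4, -0.7]
width: 54.7
gripper_force: 0.0
```

move_arm:
  steps:
    - [0,0,0,0,0,0.01,0.055]
    - [0,0,0,0,0,0.03,0.055]
    - [0,0,0,0,0,0.04,0.055]
    - [0,0,0,0,0,0.04,0.055]
    - [0,0,0,-0.01,0.04,0,0.055]

```text
clock: 12.4
eef_pos: [479.5, 67.0, 135.5]
tool_rot: [-3.138, 0.011, -2.921]
force: [0.6, 0.3, -0.1]
width: 54.8
gripper_force: 0.0
```

move_arm:
  steps:
    - [0,0,0,-0.01,0.043,0,0.055]
    - [0,0,0,-0.01,0.043,0,0.055]
    - [0,0,0,-0.008,0.043,0,0.055]
    - [0,0,0,0,0,0,0.055]

```text
clock: 12.8
eef_pos: [444.8, 208.7, 131.1]
tool_rot: [3.137, 0.002, -2.9]
force: [0.5, 0.1, 0.1]
width: 54.7
gripper_force: 0.0
```

```bash
python3 - <<'E'
from h import *
s=telemetry.read_state(); print(s["eef_pos"],s["tool_rot"],s["width"],s["force"])
p,d=eyes.get_image("wrist"); cv2.imwrite("pics/w4.png",p); W=cloud("wrist",d)
for o in("loupe","cover_bar"):
    for r in finder.pinpoint("wrist",o)[:2]: print(o,round(r["confidence"],2),tow("wrist",r["location"]).round(1))
x,y,z=W[...,0],W[...,1],W[...,2]; v=d>0
m=v&(z>58)&(z<70)&(x>380)&(x<520)&(y>150)&(y<250); q=W[m]
if len(q): print("bar",len(q),cv2.minAreaRect(q[:,:2].astype(np.float32)))
m=v&(z>22)&(z<34)&(abs(x-484)<30)&(abs(y-31)<30); q=W[m]
if len(q): print("loupe",len(q),cv2.minEnclosingCircle(q[:,:2].astype(np.float32)),np.percentile(z[m],[50,95]))
E
```

```text
[444.82315313 208.67106372 131.14740991] [ 3.13698296e+00  1.94507609e-03 -2.89954075e+00] 54.68896603019163 [0.49101876 0.08009234 0.1239304 ]
loupe 0.78 [486.5  26.2   7.2]
cover_bar 0.74 [443.4 187.8  52.2]
bar 1653 ((444.5311584472656, 193.72296142578125), (59.656375885009766, 13.753095626831055), 12.303916931152344)
loupe 887 ((485.76092529296875, 28.431623458862305), 19.3012638092041) [26.94876522 28.58723389]
```

View pics/w4.png

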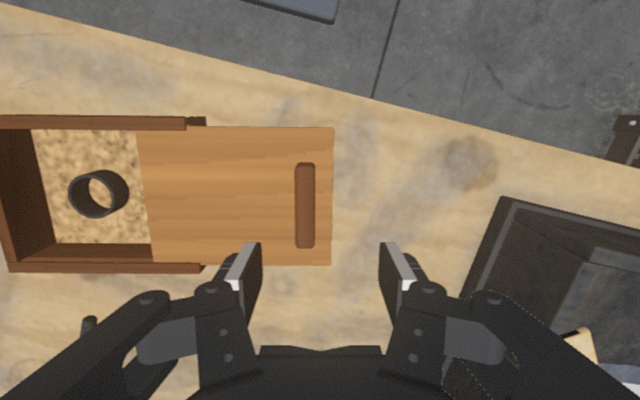

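The loupe stands upright inside the case at (98,193), and the bar is at (305,205). Now I'll re-grip the bar.

move_arm:
  steps:
    - [0,0,0,0.001,-0.006,-0.03,0.06]
    - [0,0,0,0,0,-0.02,0.06]
    - [0,0,0,0,0,0,0.06]
    - [0,0,0,0,0,0,0.06]

```text
clock: 13.35
eef_pos: [447.9, 193.4, 80.6]
tool_rot: [-3.141, -0.001, -2.913]
force: [0.0, 0.0, -0.1]
width: 60.1
gripper_force: 0.0
```

```bash
python3 - <<'E'
from h import *
s=telemetry.read_state(); print(s["eef_pos"],s["tool_rot"])
for n in("wrist","top"):
    p,d=eyes.get_image(n); W=cloud(n,d)
    x,y,z=W[...,0],W[...,1],W[...,2]; v=d>0
    m=v&(z>58)&(z<70)&(x>400)&(x<500)&(y>160)&(y<230); q=W[m]
    if len(q)>5: print(n,"bar",len(q),cv2.minAreaRect(q[:,:2].astype(np.float32)))
E
```

```text
[447.87503526 193.44912623  80.56156583] [-3.14097051e+00 -6.08387556e-04 -2.91294130e+00]
wrist bar 2680 ((444.2185974121094, 198.51165771484375), (59.68309783935547, 14.003790855407715), 12.997817993164062)
top bar 91 ((428.99737548828125, 194.25819396972656), (25.477109909057617, 14.153334617614746), 14.900774955749512)
```

move_arm:
  steps:
    - [0,0,0,-0.002,0.0055,0,0.06]
    - [0,0,0,0,0,-0.03,0.06]
    - [0,0,0,0,0,0,0.06]
    - [0,0,0,0,0,0,0.0]
    - [0,0,0,0,0,0,0.0]

```text
clock: 13.95
eef_pos: [446.0, 200.7, 51.3]
tool_rot: [3.141, 0.001, -2.911]
force: [1.1, -0.3, -0.3]
width: 31.8
gripper_force: 0.0
```

move_arm:
  steps:
    - [0,0,0,0,0,0,0.0]
    - [0,0,0,0,0,0,0.0]
    - [0,0,0,0,0,0,0.0]
    - [0,0,0,0,0,0,0.0]

```text
clock: 14.35
eef_pos: [446.3, 199.9, 51.5]
tool_rot: [-3.141, 0.002, -2.911]
force: [-0.4, -1.8, 6.3]
width: 12.1
gripper_force: 59.0
```

Now I'll push it shut: 105 mm along (0.23, -0.973).

move_arm:
  steps:
    - [0,0,0,0.0023,-0.0097,0,0.0]
    - [0,0,0,0.0046,-0.0195,0,0.0]
    - [0,0,0,0.0046,-0.0195,0,0.0]
    - [0,0,0,0.0046,-0.0195,0,0.0]
    - [0,0,0,0.0046,-0.0195,0,0.0]

```text
clock: 14.85
eef_pos: [466.8, 113.1, 51.5]
tool_rot: [3.141, 0.002, -2.91]
force: [-0.6, 2.0, 6.8]
width: 12.2
gripper_force: 59.1
```

move_arm:
  steps:
    - [0,0,0,0.0018,-0.0078,0,0.0]
    - [0,0,0,0.0012,-0.0049,0,0.0]
    - [0,0,0,0.0007,-0.0029,0,0.0]
    - [0,0,0,0,0,0,0.0]
    - [0,0,0,0,0,0,0.0]

```text
clock: 15.35
eef_pos: [470.4, 97.7, 51.5]
tool_rot: [3.141, 0.002, -2.91]
force: [-1.5, 0.4, 6.5]
width: 12.7
gripper_force: 59.2
```

move_arm:
  steps:
    - [0,0,0,0.0007,-0.0029,0,0.0]
    - [0,0,0,0.0007,-0.0029,0,0.0]
    - [0,0,0,0,0,0,0.0]
    - [0,0,0,0,0,0,0.0]

```text
clock: 15.75
eef_pos: [470.5, 97.4, 51.6]
tool_rot: [3.135, 0.002, -2.906]
force: [-4.3, 14.2, 7.6]
width: 12.3
gripper_force: 59.6
```

move_arm:
  steps:
    - [0,0,0,0.0007,-0.0029,0,0.0]
    - [0,0,0,0.0007,-0.0029,0,0.0]
    - [0,0,0,0,0,0,0.0]
    - [0,0,0,0,0,0,0.0]

```text
clock: 16.15
eef_pos: [470.6, 97.2, 51.6]
tool_rot: [3.129, 0.002, -2.901]
force: [-8.7, 27.5, 9.5]
width: 12.0
gripper_force: 59.9
```

move_arm:
  steps:
    - [0,0,0,-0.0012,0.005,0,0.0]
    - [0,0,0,-0.001,0.0045,0,0.0]
    - [0,0,0,0,0,0,0.0]
    - [0,0,0,0,0,0,0.0]

```text
clock: 16.55
eef_pos: [470.4, 97.6, 51.5]
tool_rot: [3.139, 0.001, -2.908]
force: [-2.7, 4.7, 6.3]
width: 12.1
gripper_force: 60.0
```

move_arm:
  steps:
    - [0,0,0,0,0,0,0.06]
    - [0,0,0,0,0,0,0.06]
    - [0,0,0,0,0,0,0.06]
    - [0,0,0,0,0,0.02,0.06]
    - [0,0,0,0,0,0.04,0.06]

```text
clock: 17.05
eef_pos: [468.7, 94.0, 108.9]
tool_rot: [-3.141, -0.006, -2.911]
force: [0.2, 0.1, 0.7]
width: 59.7
gripper_force: 0.0
```

move_arm:
  steps:
    - [0,0,0,0,0,0.045,0.06]
    - [0,0,0,0,0,0.045,0.06]
    - [0,0,0,0,0,0,0.06]
    - [0,0,0,0,0,0,0.06]
    - [0,0,0,0,0,0,0.06]

```text
clock: 17.55
eef_pos: [469.7, 94.4, 199.5]
tool_rot: [-3.141, -0.002, -2.911]
force: [0.4, -0.5, -0.3]
width: 60.3
gripper_force: 0.0
```

```bash
python3 - <<'E'
from h import *
s=telemetry.read_state(); print(s["eef_pos"],s["width"])
a=np.radians(13.3); Y=np.array([-np.sin(a),np.cos(a)])
for n in("wrist",):
    p,d=eyes.get_image(n); cv2.imwrite("pics/w5.png",p); W=cloud(n,d)
    x,y,z=W[...,0],W[...,1],W[...,2]; v=d>0
    m=v&(z>58)&(z<70)&(x>400)&(x<520)&(y>50)&(y<150); q=W[m]
    r=cv2.minAreaRect(q[:,:2].astype(np.float32)); print(n,r,(np.array(r[0])-[481.5,44])@Y)
E
```

```text
[469.71174997  94.44756121 199.48512278] 60.340625246041064
wrist ((466.87896728515625, 96.88624572753906), (58.52199172973633, 13.455560684204102), 13.742110252380371) 54.83134173600705
```

View pics/w5.png

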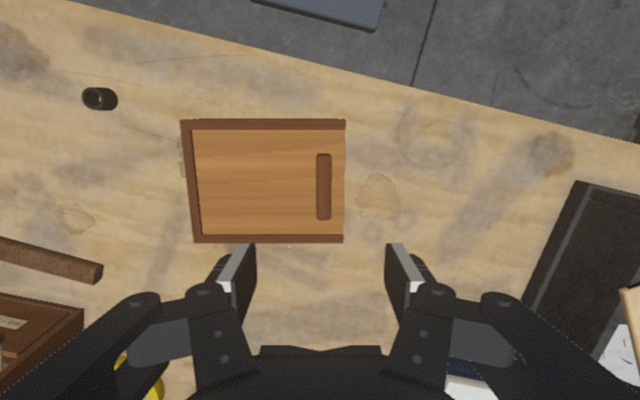

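The cover is flush with the side walls at (344,180) and the far wall at (196,180). It travelled the full 105 mm between stops, and the gripper is clear.

```bash
python3 -c "
from cell import ctrl; print(ctrl.finish_job())"
```

```text
the job is handed in; nothing more can be done
None
```

The loupe is upright inside the case, the cover is slid fully shut against its stop, and the job was handed in at about 17.6 s with the gripper clear.

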